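Load and clamp a bumper bracket in the drill jig

ROBOT

A 6-joint arm with a two-finger parallel gripper is mounted at the origin on the work surface. World frame = base frame: x ahead of the robot, y to its left, z up, the work surface at z = 0. Lengths are in m, angles in rad, forces in N, time in s.
With the tool pointing down it reaches from about 0.275 to 0.825 m from the base axis. Payload 5.2 kg.
Tool frame: the origin (TCP) lies on the centre line of the jaws, within the pads' length; the fingertips stand 11 mm ahead of it and the grasp point (between the pads) lies 8 mm behind it; z points along the fingers, y is the line along which they close (so a half turn about z gives the same grasp; the last joint's range is limited). The gripper opens to 93 mm and grips with 3 to 60 N. Pads are 15 mm wide; open, the fingers measure 128 mm over their backs; the gripper's body (75 mm by 188 mm) begins 65 mm behind the grasp point.
Start: joints at [-1.459, 0.259, 1.535, -0, 1.348, -0.203], TCP at [0.17, -0.523, 0.23] pointing down, gripper open.
Joint ranges: [-3.14, 3.14], [-0.91, 2.08], [0.19, 2.58], [-1.22, 4.36], [0.22, 2.71], [-3.12, 3.12]. Speed limits (rad/s): [2.57, 2.57, 3.14, 3.14, 3.14, 3.14].

INTERFACE

Orientations are given as a 3x3 rotation matrix whose columns are the frame's x, y, z axes.
In Python, from station import * gives the robot as it stands.
- The arm moves only by the tool servo_tool, never from a script. Its argument "moves" is a list that holds one entry, the list of rows, each a list of 7 numbers: the turn, a rotation vector about the tool's x, y, z in rad, then the shift along the tool's x, y, z in cm, then the opening in per cent of the stroke, from 0 (shut) to 100 (fully open). A call has 1 to 8 rows; each row shifts and turns the commanded pose from where the row before left it, along the tool's axes as they then stand; what a row does not reach is not made up. A row lasts 1/12 s, in which the tool goes at most 41.7 mm and 7.16 degrees, less where a joint would pass 70% of its speed; a pose out of reach is approached as far as the arm can. A call with a gripper value outside its range is refused whole. The fingers move at their own pace and stop on an object; the grip force is fixed at half the most. Time passes only in rows, so rows that do not move let the fingers close. It gives the time, the measured TCP pose, the force, the opening and the grip force at its end, in the units of the state.
- observe(): the state, without advancing time (a new reading comes with each control period).
- get_image(name): name is "scene" or "side" or "wrist"; returns (picture, depth): 400x640x3 uint8, blue, green, red; 400x640 float32, m along the optical axis (not along the pixel's ray), 0 where there is no reading.
- camera_model(name): a dict with "fx", "fy", "cx", "cy" (pixels), "R" (3x3) and "t" (3): a world point X has camera coordinates R X + t. Camera axes: x right, y down, z forward; pixel columns grow to the right and rows downward; lengths in m; the calibration is good to about 2 mm. The wrist camera is an equidistant fisheye: a pixel r from the principal point sees the ray r / f radians off the axis. A picture is of the moment at which its call begins: read the wrist's pose just before it. camera_model takes no time and is no camera call; for the wrist camera it gives the pose at the moment of the call.
- close_job(): hands the job in; it is judged then, once.
The state is a dict: "time_s": time; "joints": joint angles; "joint_velocities": joint speeds; "effort": joint torques, N m; "position": TCP position; "ee_rot": TCP orientation; "force": force on the tool from outside, world axes, zero at the start; "ft_torque": the same for the moment, N m; "width": finger opening in m; "gripper_force": force on a finger pad.
Only numpy, scipy, OpenCV 4.12 (cv2) and the standard library are available. Lean on these libraries where they do the work, as an engineer would, in place of code of your own. Each camera call takes 0.05 s, during which the arm holds its last target. There are 200 camera calls.

TASK

Load the alloy bumper bracket into the drill jig ready for drilling. The jig's locking pliers were left snapped shut: flick their red release lever outwards so that the jaws spring open, slide the bracket lengthwise under the low bridge, its upright flange running in between the open jaws, until it is fully home against the end stop, and only then squeeze the pliers' handles over centre so that they stay locked on the flange, and let go. Leave the other things on the bench where they stand.

Things in the scene. Friction and masses are not known exactly. Their poses are not given: they have to be found in the camera images.
- jig: Drill jig, fixed to the bench: blue base plate 320 x 120 x 10 mm (x, y, z) with guide rails, a low steel bridge with two brass bushes, an end stop and locking pliers lying level on it. Origin: centre of the plate's underside, on the bench. Jig x is the direction in which the bracket is pushed; jig y points to the pliers' fixed handle; z up. The plate is open from x = -160 to -88 mm.
- jig_mouth (a point): Middle of the bridge's entry, on top of the plate: jig x = -50, y = 0, z = 10 mm; axes as the jig's. Bridge: x = -50 to 0, 85 mm wide, underside 48 mm above the bench (38 above the plate), top 58 mm (63 at the bushes). Rails, 21 mm above the bench, x = -60 to 46 mm, are 51 mm apart (y = -25.5 to 25.5); flared lead-ins before them begin at x = -88 mm, 80 mm apart.
- jig_stop (a point): Middle of the end stop's face on the top of the base plate: jig x = 50, y = 0, z = 10 mm. The bracket's leading end butts against this face, 12 mm high.
- plier_jaw: Moving jaw of the steel locking pliers, which lie in the layer 26 to 44 mm above the bench. Origin: its upright pivot, jig x = 68, y = 15, z = 0 mm; it reaches 45 mm from there towards the bridge. The fixed jaw's face is at jig y = 25 mm, x = 22 to 52. Shut on nothing the jaws stand about 5.5 mm apart, sprung open 15 mm (deep end) to 25 mm (tips).
- plier_handle (a joint): Toggle angle of the pliers' moving handle in rad: 0 snapped shut on nothing (the start), about 0.08 locked on the bracket's flange, about 0.75 sprung fully open. Squeezed past about 0.15 it snaps over centre and stays; otherwise a spring opens it again. 20 N at point handle_grip closes it.
- handle_grip (a point): Middle of the outer face of the moving handle, a bar 120 mm long, 18 mm high, at jig x = 70 to 190 mm. Snapped shut this point is at jig x = 133, y = -5, z = 35 mm; sprung open it stands about 19 mm farther out, to -y. Squeezing brings it in to +y.
- fixed_grip (a point): The point opposite on the outer face of the fixed handle, welded to the jig: jig x = 133, y = 33, z = 35 mm. Over both handles it measures 38 mm locked and about 57 mm open here. The fixed handle and its screw end at jig x = 190 mm.
- plier_release (a joint): Angle of the red release lever on the moving handle in rad: 0 at rest, up to 0.45 pressed. Its tail is pushed outwards, to jig -y; after about 0.2 rad (10 mm at the tail, a few N) the pliers spring open and lever and handle swing away to -y.
- release_tip (a point): Point on the inner face (towards +y) of the lever's red tail, which sticks out 43 mm past the handles' ends: jig x = 190 to 233 mm, 27 to 43 mm above the bench, 6 mm thick. At the start this point is at jig x = 218, y = 7.5, z = 35 mm. The space on its +y side is free.
- bracket: Loose aluminium angle, 0.3 kg, 170 x 46 x 34 mm, 8 mm thick: flat leg (y = -23 to 15, z = 0 to 8 mm, two black slots), upright flange along its length (y = 15 to 23, z = 0 to 34). Origin: centre of the underside. Lies flange up, any yaw. Goes in +x end first, flange on the jig's +y side, 4 mm headroom, 2.5 mm play each side; home, its origin is at jig x = -35, z = 10 mm, rear end at x = -120.
- bracket_front (a point): Middle of the lower edge of the bracket's leading (+x) end: bracket x = 85, y = 0, z = 0 mm.
- spray_can: Bystander: red can with a white cap, 60 mm across, 165 mm tall, standing 125 to 155 mm to the jig's -y side beside the bridge. Origin: centre of its underside.
- tape_roll: Bystander: orange roll, 100 mm across, 48 mm high, lying flat beyond the end of the release lever. Origin: centre of its underside.
- wrench: Bystander: steel wrench 170 mm long, lying on the bench to the jig's -y side, beside the pliers. Origin: on its underside, at mid-length.
- cordless_drill: Bystander: yellow and black cordless drill standing on its battery (80 x 110 mm), 196 mm tall, 190 mm long. Origin: centre of the battery's underside.
Things that resemble listed ones, but are neither listed nor needed, are in the scene too. Of the things that look like the bracket, the smallest one is meant.

How it is judged:
On the way, in this order (a step that is already met when the one before it is completed fails the run):
1. the release lever is flicked (value of joint plier_release above 0.08 rad).
2. the pliers have sprung open (value of joint plier_handle above 0.5 rad), for 0.2 s.
3. the bracket is under the bridge, home against the end stop, the pliers still open (x of bracket_front in the frame of jig above 0.046 m and angle between the x axis of bracket and the x axis of jig, either way round below 0.1 rad and y of bracket_front in the frame of jig between -0.008 and 0.008 m and value of joint plier_handle above 0.4 rad), for 0.2 s.
At the end, for the whole second after the job is handed in: The bracket lies flat under the bridge, straight in the guides, its leading end within 5 mm of the end stop; the pliers are over centre and stay locked, their moving jaw gripping the flange with over 5 N; the bracket is at rest (x of bracket_front in the frame of jig above 0.045 m and x of bracket in the frame of jig below 0 m and angle between the x axis of bracket and the x axis of jig, either way round below 0.08 rad and angle between bracket's own z axis and vertical below 0.06 rad and y of bracket_front in the frame of jig between -0.008 and 0.008 m and value of joint plier_handle below 0.2 rad and contact force between plier_jaw and bracket above 5 N and linear speed of bracket below 0.01 m/s); the robot touches nothing.
It fails at once if a bystander is moved (distance of any of spray_can, tape_roll, wrench, cordless_drill from where it was at the start of the episode above 0.02 m).
It also fails if it takes over 72 s, if anything falls off the work surface, if the arm or the gripper's body presses on something with over 40 N, if the wrist force passes 120 N, or if a joint passes its speed limit or range.

## Working session

There is one attempt and no reset: what is moved stays moved. The work goes in short steps, Python scripts to look and compute and a tool call to move; the robot and the scene stay as the last step left them, time stands still between calls to the robot, and variables do not carry over. Pictures are saved under pics/ and viewed, at most 10 in all, crops included, and the job is handed in when it is done.

Besides the shell and the picture viewer there is one more tool, called after "Request:" by a JSON object that holds its "op" and its "data". servo_tool: Moves the arm, as the interface text tells. Its arguments: {"type":"object","properties":{"moves":{"type":"array"}},"required":["moves"]}

```bash
mkdir -p pics; ls
python3 - <<'E'
from station import *
import cv2,numpy as np
for n in("scene","side"):
    p,d=get_image(n);cv2.imwrite(f"pics/{n}0.png",p);np.savez(f"{n}0.npz",p=p,d=d)
    m=camera_model(n);print(n,m)
s=observe();print(s["time_s"],s["position"],s["ee_rot"],s["width"])
E
```

```text
pics
scene {'fx': 417.8050301431704, 'fy': 417.8050301431704, 'cx': 319.6564012270527, 'cy': 201.66450990049609, 'R': array([[ 0.8676853 ,  0.4966951 ,  0.02040086],
       [ 0.34640053, -0.57467933, -0.74145151],
       [-0.35655137,  0.65041345, -0.67069626]]), 't': array([-0.42602058, -0.18738865,  1.38657192])}
side {'fx': 393.9496509548945, 'fy': 393.9496509548945, 'cx': 320.1626698774259, 'cy': 202.01508242809612, 'R': array([[-9.98206587e-01, -5.98585935e-02, -7.46773247e-04],
       [-3.65671104e-02,  6.19577915e-01, -7.84082938e-01],
       [ 4.73967861e-02, -7.82649446e-01, -6.20655612e-01]]), 't': array([0.54261918, 0.13314636, 1.23845199])}
0.1 [ 0.17026426 -0.52249902  0.22892546] [[ 9.50851879e-01  3.09646048e-01 -1.69413037e-04]
 [ 3.09645919e-01 -9.50850612e-01  1.58692601e-03]
 [ 3.30298879e-04 -1.56138963e-03 -9.99998726e-01]] 0.09317293296414933
```

View pics/scene0.png

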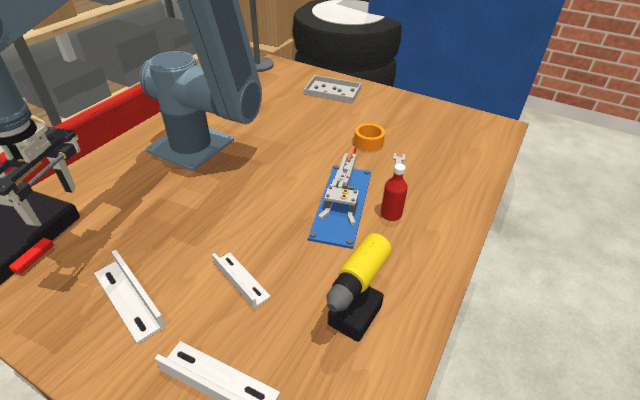

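View pics/side0.png

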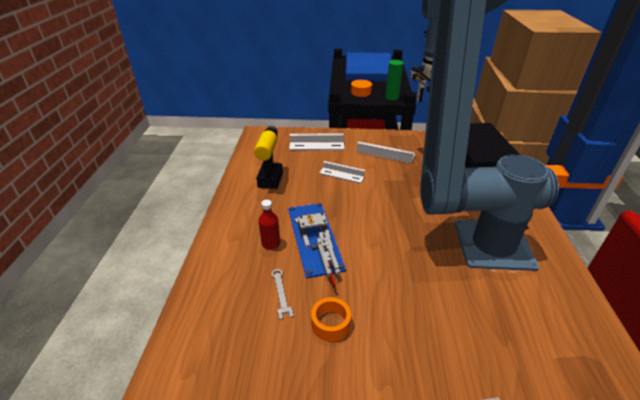

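The scene view shows three bracket look-alikes, at pixels (240,279), (128,300) and (218,375). The one at (240,279) looks smallest. The jig is at (342,205) with its red lever tip at about (353,152). Next I measure the plate, bracket and bystanders.

```bash
cat > h.py <<'E'
import numpy as np,cv2
from station import *
def pts(d,m):
    v,u=np.mgrid[0:d.shape[0],0:d.shape[1]]
    c=np.stack([(u-m["cx"])/m["fx"]*d,(v-m["cy"])/m["fy"]*d,d],-1)
    return (c-m["t"])@m["R"]
def cast(uv,m,z):
    uv=np.atleast_2d(uv).astype(float)
    r=np.c_[(uv[:,0]-m["cx"])/m["fx"],(uv[:,1]-m["cy"])/m["fy"],np.ones(len(uv))]@m["R"]
    o=-m["R"].T@m["t"]
    return o+r*((z-o[2])/r[:,2])[:,None]
def rect(P):
    (c,s,a)=cv2.minAreaRect((P[:,:2]*1000).astype(np.float32)); return np.round(c,1),np.round(s,1),round(a,2)
E
python3 - <<'E'
from h import *
for n,roi,brs in(("scene",(300,160,375,250),[(205,245,275,310),(90,245,165,345),(150,335,290,400)]),("side",(285,200,350,280),[(312,158,372,186),(350,140,418,164),(285,130,348,154)])):
    f=np.load(n+"0.npz");p,d=f["p"],f["d"];m=camera_model(n)
    W=pts(d,m)
    hsv=cv2.cvtColor(p,cv2.COLOR_BGR2HSV)
    def mk(mask,roi):
        o=np.zeros(mask.shape,bool);x0,y0,x1,y1=roi;o[y0:y1,x0:x1]=mask[y0:y1,x0:x1];return o
    b=mk((hsv[...,0]>100)&(hsv[...,0]<125)&(hsv[...,1]>130),roi)
    v,u=np.nonzero(b);P=cast(np.c_[u,v],m,0.01);print(n,"jig cast",rect(P),"depth z",np.median(W[b][:,2]), rect(W[b][W[b][:,2]>0.004]))
    for r in brs:
        g=mk((hsv[...,1]<60)&(hsv[...,2]>120),r); Q=W[g]; Q=Q[(Q[:,2]<.06)]
        print(" br",rect(Q),"zmax",np.percentile(Q[:,2],[5,50,99]).round(4), "top",rect(Q[Q[:,2]>.026]) if (Q[:,2]>.026).sum()>3 else 0)
    red=mk((hsv[...,0]<6)&(hsv[...,1]>150)&(hsv[...,2]>60),(340,140,365,170) if n=="scene" else (322,268,345,295))
    v,u=np.nonzero(red);print(" lever",rect(cast(np.c_[u,v],m,.043)),len(u))
    org=(hsv[...,0]>8)&(hsv[...,0]<16)&(hsv[...,1]>200)
    t=mk(W[...,2]>.035,(345,115,390,155) if n=="scene" else (305,295,355,342))
    print(" tape",rect(W[t]))
    c=mk(W[...,2]>.03,(380,150,412,222) if n=="scene" else (255,198,283,250)); print(" can",rect(W[c]))
    if n=="scene": 
        w=mk((W[...,2]>.03),(322,230,395,340));print(" drill",rect(W[w]))
    else:
        w=mk((W[...,2]>.003)&(hsv[...,1]<70),(265,262,296,322));print(" wrench",rect(W[w]))
E
python3 - <<'E'
import cv2
a=cv2.imread('pics/scene0.png')[140:320,200:420];b=cv2.imread('pics/side0.png')[150:300,260:420]
a=cv2.resize(a,None,fx=3,fy=3,interpolation=cv2.INTER_CUBIC);cv2.imwrite('pics/crop1.png',a)
E
```

```text
scene jig cast (array([564.3,  -2.6]), array([116.9, 321.6]), 16.39) depth z 0.011290213442588876 (array([ 687.4, -337.8]), array([ 135.6, 1030.5]), 20.2)
 br (array([ 482.9, -355.1]), array([ 51.4, 171.1]), 70.9) zmax [0.0061 0.0101 0.0372] top (array([ 476.1, -374.8]), array([  8.7, 171.1]), 71.12)
 br (array([ 289.8, -521.3]), array([ 69.5, 262. ]), 71.45) zmax [0.0093 0.0125 0.0497] top (array([ 308.6, -503.1]), array([ 11.4, 235.4]), 71.53)
 br (array([ 560.7, -571.8]), array([300.9,  68.3]), 4.13) zmax [0.0096 0.0128 0.0498] top (array([ 575.1, -598.7]), array([191.3,  12.3]), 4.24)
 lever (array([504.5, 182.7]), array([ 6.5, 83.5]), 14.1) 13
 tape (array([ 676.2, -226.3]), array([ 110.8, 1245.1]), 18.77)
 can (array([ 825.4, -370.7]), array([ 59.5, 877.2]), 17.5)
 drill (array([ 807. , -520.5]), array([104. , 597.2]), 13.84)
side jig cast (array([562. ,   7.3]), array([116.6, 319.6]), 16.19) depth z 0.00900611905466252 (array([501.4, 376.6]), array([ 149.2, 1075.4]), 9.33)
 br (array([ 480.8, -383.3]), array([107.7, 188.7]), 70.9) zmax [0.0008 0.0072 0.035 ] top (array([ 476.3, -370.4]), array([ 18.5, 159.6]), 68.25)
 br (array([ 304.7, -541. ]), array([106.8, 256.6]), 72.04) zmax [-0.0026  0.0438  0.049 ] top (array([ 305.8, -498.6]), array([ 21.7, 231.8]), 70.82)
 br (array([ 599. , -609.5]), array([236.3, 162.3]), 4.24) zmax [0.0056 0.0108 0.0483] top (array([ 594.7, -592.5]), array([229. ,  25.3]), 2.85)
 lever (array([498.8, 210.5]), array([ 8.1, 50. ]), 12.93) 38
 tape (array([476.3, 594. ]), array([ 97.1, 647.2]), 4.15)
 can (array([580.1, 467.2]), array([ 59.6, 920.9]), 15.24)
 wrench (array([562.4, 530.5]), array([ 41. , 790.6]), 13.83)
```

View pics/crop1.png

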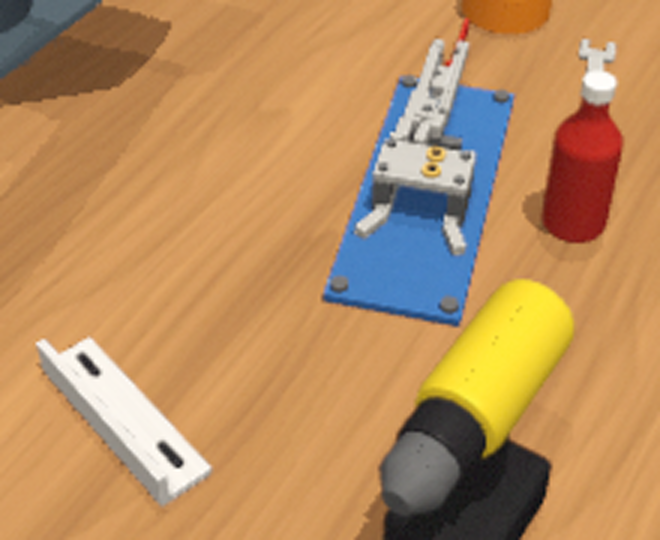

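The bracket at (240,279) measures 171 mm long, against about 240 mm and more for the others, so it is the right one. Jig: centre about (0.563, 0.002), x axis at 106.3°. Bracket: x axis at 161°, about (0.483, -0.355). I'll travel to the release lever first.

Request:
{"op": "servo_tool", "data": {"moves": [[[0,0,0,2.5,-3.0,-0.1,0],[0,0,0,2.5,-3.0,-0.1,0],[0,0,0,2.5,-3.0,-0.1,0],[0,0,0,2.5,-3.0,-0.1,0],[0,0,0,2.5,-3.0,-0.1,0],[0,0,0,2.5,-3.0,-0.1,0],[0,0,0,2.5,-3.0,-0.1,0],[0,0,0,2.5,-3.0,-0.1,0]]]}}

```text
time_s: 0.77
position: [0.2862, -0.2309, 0.2375]
ee_rot: [[0.951, 0.309, -0.0], [0.309, -0.951, 0.0], [0.0, -0.0, -1.0]]
force: [0.9, -0.0, 0.9]
width: 0.0441
gripper_force: 0.0
```

Request:
{"op": "servo_tool", "data": {"moves": [[[0,0,0,2.5,-3.0,-0.1,0],[0,0,0,2.5,-3.0,-0.1,0],[0,0,0,2.5,-3.0,-0.1,0],[0,0,0,2.5,-3.0,-0.1,0],[0,0,0,2.5,-3.0,-0.1,0],[0,0,0,2.5,-3.0,-0.1,0],[0,0,0,2.5,-3.0,-0.1,0],[0,0,0,2.5,-3.0,-0.1,0]]]}}

```text
time_s: 1.43
position: [0.402, 0.0594, 0.2456]
ee_rot: [[0.951, 0.31, 0.0], [0.31, -0.951, -0.0], [0.0, 0.0, -1.0]]
force: [0.7, -0.1, -0.8]
width: 0.0006
gripper_force: 0.0
```

Request:
{"op": "servo_tool", "data": {"moves": [[[0,0,0,2.5,-3.0,-0.1,0],[0,0,0,2.5,-3.0,-0.1,0],[0,0,0,2.5,-3.0,-0.1,0],[0,0,0,2.5,-3.0,-0.1,0],[0,0,-0.12,0,0,0,0],[0,0,-0.12,0,0,0,0],[0,0,-0.12,0,0,0,0],[0,0,-0.12,0,0,0,0]]]}}

```text
time_s: 2.1
position: [0.4596, 0.2028, 0.249]
ee_rot: [[0.695, 0.719, -0.001], [0.719, -0.695, -0.0], [-0.001, -0.001, -1.0]]
force: [-0.4, 0.3, -0.5]
width: 0.0007
gripper_force: 0.0
```

Request:
{"op": "servo_tool", "data": {"moves": [[[0,0,-0.12,0,0,0,0],[0,0,-0.12,0,0,0,0],[0,0,-0.12,0,0,0,0],[0,0,-0.12,0,0,0,0],[0,0,-0.12,0,0,0,0],[0,0,-0.12,0,0,0,0],[0,0,-0.12,0,0,0,0],[0,0,-0.12,0,0,0,0]]]}}

```text
time_s: 2.77
position: [0.4597, 0.2023, 0.2492]
ee_rot: [[-0.189, 0.982, -0.001], [0.982, 0.189, -0.0], [-0.0, -0.001, -1.0]]
force: [-0.3, -0.2, 0.4]
width: 0.0005
gripper_force: 0.0
```

Run:
```python
from h import *
import numpy as np
s=observe();m=camera_model("wrist");p,d=get_image("wrist");np.savez("w1.npz",p=p,d=d,R=m["R"],t=m["t"],k=[m["fx"],m["fy"],m["cx"],m["cy"]])
cv2.imwrite("pics/w1.png",p);print(s["time_s"],s["position"].round(4) if hasattr(s["position"],'round') else s["position"],np.round(s["ee_rot"],3).tolist(),m,np.percentile(d,[1,50,99]))
```

```text
2.7667 [0.4597 0.2023 0.2492] [[-0.189, 0.982, -0.001], [0.982, 0.189, -0.0], [-0.0, -0.001, -1.0]] {'fx': 309.70691628693146, 'fy': 309.70691628693146, 'cx': 321.4006340032063, 'cy': 200.41405456482818, 'R': array([[ 9.82093910e-01,  1.88390655e-01, -7.16553205e-04],
       [ 1.83179218e-01, -9.54023954e-01,  2.37241795e-01],
       [ 4.40105282e-02, -2.33124979e-01, -9.71450368e-01]]), 't': array([-0.4896052 ,  0.07690285,  0.43533314])} [0.         0.36398885 1.15176209]
```

View pics/w1.png

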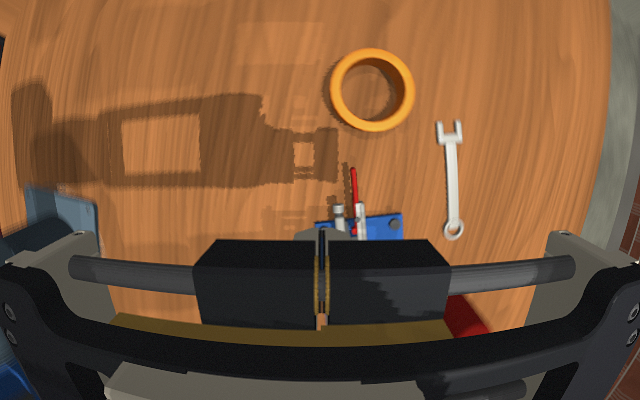

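The wrist view shows the red lever at (353,170–235), the fixed handle's end and screw at about (338,212), the tape at (372,90), the wrench at (452,180) and the plate end at (362,225). Next I measure the lever and the plate end edge.

```bash
cat >> h.py <<'E'
def wcast(uv,m,z):
    uv=np.atleast_2d(uv).astype(float)
    x=(uv[:,0]-m["cx"]);y=(uv[:,1]-m["cy"]);r=np.hypot(x,y)+1e-9;th=r/m["fx"]
    c=np.c_[np.sin(th)*x/r,np.sin(th)*y/r,np.cos(th)]@m["R"]
    o=-m["R"].T@m["t"]; z=np.broadcast_to(z,len(uv))
    return o+c*((z-o[2])/c[:,2])[:,None]
def J(P,c,a):
    ex=np.array([np.cos(a),np.sin(a)]);ey=np.array([-ex[1],ex[0]]);q=(np.asarray(P)[...,:2]-c);return np.stack([q@ex,q@ey],-1)
E
python3 - <<'E'
from h import *
f=np.load("w1.npz");p=f["p"];k=f["k"];m=dict(R=f["R"],t=f["t"],fx=k[0],cx=k[2],cy=k[3])
hsv=cv2.cvtColor(p,cv2.COLOR_BGR2HSV).astype(int);v,u=np.mgrid[0:400,0:640]
red=((hsv[...,0]<5)|(hsv[...,0]>175))&(hsv[...,1]>180)&(v>155)&(v<240)&(u>340)&(u<370)
ys,xs=np.nonzero(red);P=wcast(np.c_[xs,ys],m,.043);print("lever",len(xs),rect(P),P[:,:2].min(0),P[:,:2].max(0), xs.min(),xs.max(),ys.min(),ys.max())
b=(hsv[...,0]>100)&(hsv[...,0]<125)&(hsv[...,1]>130)&(v>205)&(v<240)&(u>310)&(u<410)
ys,xs=np.nonzero(b);P=wcast(np.c_[xs,ys],m,.01);c=np.array([.563,.002]);a=np.radians(106.3)
j=J(P,c,a)*1000;print("blue jig coords max/min",j.max(0),j.min(0))
P=wcast(np.c_[np.nonzero(red)[1],np.nonzero(red)[0]],m,.043);j=J(P,c,a)*1000
for x in range(185,240,8):
    s=j[abs(j[:,0]-x)<4]
    if len(s):print(x,s[:,1].min().round(1),s[:,1].max().round(1))
# edge line of plate end: last blue per column
E=[]
for col in range(320,402,3):
    r=np.nonzero(b[:,col])[0]
    if len(r):E.append((col,r.min()))
Q=wcast(E,m,.01);print(np.round(J(Q,c,a)*1000,1).tolist())
o=((hsv[...,0]>8)&(hsv[...,0]<22)&(hsv[...,1]>210)&(hsv[...,2]>150)&(v<140)&(v>40)&(u>320)&(u<425))
ys,xs=np.nonzero(o);print("tape",rect(wcast(np.c_[xs,ys],m,.048)),J(wcast([(372,90)],m,.048),c,a)*1000)
# plate from depth of scene, filtered
for n,roi in(("scene",(300,160,375,250)),("side",(285,200,350,280))):
    g=np.load(n+"0.npz");mm=camera_model(n);W=pts(g["d"],mm);h=cv2.cvtColor(g["p"],cv2.COLOR_BGR2HSV)
    w=(h[...,0]>100)&(h[...,0]<125)&(h[...,1]>130)&(abs(W[...,2]-.01)<.006);x0,y0,x1,y1=roi;q=W[y0:y1,x0:x1][w[y0:y1,x0:x1]];print(n,rect(q))
E
```

```text
lever 221 (array([503.2, 186.8]), array([ 6.8, 81.3]), 13.2) [0.49081206 0.14688128] [0.51403081 0.22604881] 351 357 168 233
blue jig coords max/min [163.05205598  57.52963707] [125.35621925 -60.62936864]
185 6.4 7.8
193 2.1 7.5
201 1.6 7.0
209 1.5 7.1
217 1.7 7.0
225 1.5 7.2
233 2.0 6.9
[[161.6, 50.5], [161.2, 46.5], [162.3, 42.4], [161.9, 38.4], [161.5, 34.4], [160.9, 14.3], [161.9, 10.2], [161.5, 6.2], [138.4, 3.6], [162.3, -14.2], [161.9, -18.3], [162.9, -22.4], [162.5, -26.5], [162.1, -30.6], [161.6, -34.7], [162.6, -38.9], [162.2, -43.0], [161.8, -47.2], [162.8, -51.4], [162.3, -55.6], [160.5, -59.8]]
tape (array([493.8, 317.3]), array([87. , 74.1]), 56.12) [[324.16786273 -25.07124692]]
scene (array([564.1,  -2.5]), array([117.1, 317.3]), 16.46)
side (array([562.1,   5.7]), array([117.7, 321.2]), 16.11)
```

Request:
{"op": "servo_tool", "data": {"moves": [[[0,0,-0.094,0,0,0,0],[0,0,0,-0.4,0,4,0],[0,0,0,0,0,4,0],[0,0,0,0,0,4,0],[0,0,0,0,0,4,0],[0,0,0,0,0,4,0],[0,0,0,0,0,1.4,0],[0,0,0,0,0,0,0]]]}}

```text
time_s: 3.48
position: [0.4574, 0.1977, 0.0315]
ee_rot: [[-0.272, 0.962, -0.009], [0.962, 0.272, -0.002], [0.001, -0.009, -1.0]]
force: [-0.1, 0.1, -0.3]
width: 0.0004
gripper_force: 0.0
```

Request:
{"op": "servo_tool", "data": {"moves": [[[0,0,0,0,0.8,0,0],[0,0,0,0,0.8,0,0],[0,0,0,0,0.7,0,0],[0,0,0,0,0.7,0,0],[0,0,0,0,0.4,0,0],[0,0,0,0,0,0,0]]]}}

```text
time_s: 3.98
position: [0.4958, 0.2083, 0.0367]
ee_rot: [[-0.274, 0.962, 0.003], [0.962, 0.274, 0.001], [-0.0, 0.003, -1.0]]
force: [-0.0, 1.4, -0.1]
width: 0.0002
gripper_force: 0.0
```

Run:
```python
from h import *
m=camera_model("wrist");p,d=get_image("wrist");p2,d2=get_image("side")
cv2.imwrite("pics/w2.png",np.hstack([cv2.resize(p[:240,200:480],None,fx=1.4,fy=1.4),cv2.resize(p2[200:296,270:370],(350,336))]))
```

```text
(no output)
```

View pics/w2.png

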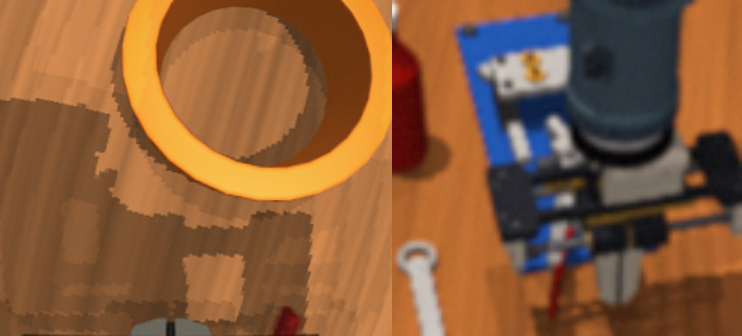

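The lever has swung out and stands clear of the fingers, so the pliers appear sprung open. I'll back off, lift and check from above.

Request:
{"op": "servo_tool", "data": {"moves": [[[0,0,0,0,-1,0,0],[0,0,0,0,-1,-1,0],[0,0,0,0,0,-4,100],[0,0,0,0,0,-4,100],[0,0,0,0,0,-4,100],[0,0,0,0,0,-4,100],[0,0,0,0,0,-4,100],[0,0,0,0,0,-2,100]]]}}

```text
time_s: 4.75
position: [0.4748, 0.2025, 0.2708]
ee_rot: [[-0.275, 0.962, 0.006], [0.962, 0.275, 0.001], [-0.001, 0.006, -1.0]]
force: [1.2, 1.1, -0.2]
width: 0.0355
gripper_force: 0.0
```

Run:
```python
from h import *
m=camera_model("wrist");s=observe();p,d=get_image("wrist");c=np.array([.5634,.0036]);a=np.radians(106.3)
hsv=cv2.cvtColor(p,cv2.COLOR_BGR2HSV).astype(int);v,u=np.mgrid[0:400,0:640]
red=((hsv[...,0]<5)|(hsv[...,0]>175))&(hsv[...,1]>180)&(v>145)&(v<240)&(u>335)&(u<420)
ys,xs=np.nonzero(red);j=J(wcast(np.c_[xs,ys],m,.043),c,a)*1000
print(s["time_s"],s["position"])
for x in range(170,245,8):
    q=j[abs(j[:,0]-x)<4]
    if len(q):print(x,q[:,1].min().round(1),q[:,1].max().round(1))
f=np.load("scene0.npz");cm=camera_model("scene");W=pts(f["d"],cm);h=cv2.cvtColor(f["p"],cv2.COLOR_BGR2HSV)
for n,(x0,y0,x1,y1) in dict(drill=(322,228,395,340),can=(380,160,410,222)).items():
    q=W[y0:y1,x0:x1].reshape(-1,3);q=q[(q[:,2]>.02)&(q[:,2]<.22)]
    for lo,hi in((.02,.08),(.08,.14),(.14,.22)):
        k=q[(q[:,2]>lo)&(q[:,2]<hi)]
        if len(k)>5:print(n,lo,hi,np.percentile(k,[3,97],axis=0).round(3).tolist(),len(k),(J(k,c,a).mean(0)*1000).round())
```

```text
4.75 [0.47479296 0.20247794 0.27075045]
170 -21.0 -19.7
178 -25.9 -22.1
186 -29.5 -24.5
194 -37.1 -28.1
202 -39.6 -30.6
210 -41.9 -34.2
218 -45.5 -36.6
226 -47.9 -39.0
drill 0.02 0.08 [[0.722, -0.363, 0.023], [0.795, -0.262, 0.067]] 1369 [-375. -104.]
drill 0.08 0.14 [[0.759, -0.321, 0.082], [0.772, -0.293, 0.111]] 87 [-360. -107.]
drill 0.14 0.22 [[0.731, -0.412, 0.165], [0.785, -0.243, 0.197]] 2522 [-375.  -94.]
can 0.02 0.08 [[0.673, 0.004, 0.022], [0.727, 0.034, 0.078]] 369 [ -30. -137.]
can 0.08 0.14 [[0.674, 0.005, 0.082], [0.726, 0.039, 0.136]] 444 [ -25. -137.]
can 0.14 0.22 [[0.687, 0.021, 0.141], [0.71, 0.044, 0.168]] 134 [ -14. -138.]
```

Request:
{"op": "servo_tool", "data": {"moves": [[[0,0,0,-3.85,-0.85,0,100],[0,0,0,-3.85,-0.85,0,100],[0,0,0,-3.85,-0.85,0,100],[0,0,0,-3.85,-0.85,0,100],[0,0,0,-3.85,-0.85,0,100],[0,0,0,-3.85,-0.85,0,100],[0,0,0,-3.85,-0.85,0,100],[0,0,0,-3.85,-0.85,0,100]]]}}

```text
time_s: 5.47
position: [0.4921, -0.1138, 0.265]
ee_rot: [[-0.274, 0.962, -0.001], [0.962, 0.274, 0.001], [0.001, -0.001, -1.0]]
force: [1.4, 0.0, -0.3]
width: 0.0913
gripper_force: 0.0
```

Request:
{"op": "servo_tool", "data": {"moves": [[[0,0,0,-3.85,-0.85,0,100],[0,0,0,-3.85,-0.85,0,100],[0,0,0,-3.85,-0.85,0,100],[0,0,0,-3.85,-0.85,0,100],[0,0,0,-3.85,-0.85,0,100],[0,0,0,-3.85,-0.85,0,100],[0,0,0,-3.85,-0.85,0,100],[0,0,-0.12,0,0,0,100]]]}}

```text
time_s: 6.13
position: [0.5085, -0.3944, 0.2632]
ee_rot: [[-0.382, 0.924, -0.002], [0.924, 0.382, -0.001], [-0.0, -0.003, -1.0]]
force: [-0.1, 1.3, 0.7]
width: 0.0929
gripper_force: 0.0
```

Request:
{"op": "servo_tool", "data": {"moves": [[[0,0,-0.12,0,0,0,100],[0,0,-0.12,0,0,0,100],[0,0,-0.12,0,0,0,100],[0,0,-0.12,0,0,0,100],[0,0,-0.12,0,0,0,100],[0,0,-0.12,0,0,0,100],[0,0,-0.12,0,0,0,100],[0,0,0,0,0,0,100]]]}}

```text
time_s: 6.8
position: [0.5096, -0.3871, 0.2648]
ee_rot: [[-0.947, 0.323, -0.001], [0.323, 0.947, 0.001], [0.002, 0.001, -1.0]]
force: [-0.6, 0.9, 0.1]
width: 0.093
gripper_force: 0.0
```

Run:
```python
from h import *
s=observe();m=camera_model("wrist");p,d=get_image("wrist");np.savez("w3.npz",p=p,d=d,R=m["R"],t=m["t"],k=[m["fx"],m["fy"],m["cx"],m["cy"]])
cv2.imwrite("pics/w3.png",p);print(s["time_s"],np.round(s["position"],4),np.round(s["ee_rot"],3).tolist())
hsv=cv2.cvtColor(p,cv2.COLOR_BGR2HSV).astype(int)
g=((hsv[...,1]<50)&(hsv[...,2]>150)).astype(np.uint8);g[230:]=0
n,l,st,ct=cv2.connectedComponentsWithStats(g)
for i in range(1,n):
    if st[i,4]>150:
        print(st[i])
        ys,xs=np.nonzero(l==i);print(rect(wcast(np.c_[xs,ys],m,.008)),rect(wcast(np.c_[xs,ys],m,.034)))
```

```text
6.8 [ 0.5096 -0.3871  0.2648] [[-0.947, 0.323, -0.001], [0.323, 0.947, 0.001], [0.002, 0.001, -1.0]]
[ 160    0   33  154 3973]
(array([ 298.1, -534.4]), array([ 47.8, 236.9]), 71.29) (array([ 307.6, -523.8]), array([ 44.8, 222. ]), 71.29)
[ 17  65  27  19 201]
(array([ 129.3, -841.8]), array([94.1, 34. ]), 57.61) (array([ 149.4, -811.7]), array([88.2, 31.9]), 57.61)
[569  76  60  56 747]
(array([531.3, 144.3]), array([ 70.6, 198.6]), 3.95) (array([526.1, 112.2]), array([ 66.2, 186. ]), 3.95)
[ 320  102   35  114 2682]
(array([ 496.4, -359.5]), array([ 45.6, 154.2]), 71.1) (array([ 493.3, -359.9]), array([ 42.8, 144.5]), 71.1)
[549 115  34  64 866]
(array([586.4,  32.4]), array([95. , 69.2]), 16.39) (array([577.7,   7.3]), array([89. , 64.9]), 16.39)
[ 30 116  39  27 463]
(array([ 259.2, -821.5]), array([120.8,  46. ]), 65.43) (array([ 271.1, -792.7]), array([113.2,  43.1]), 65.43)
[610 126  30  48 248]
(array([640.2, 216.2]), array([ 29.1, 144.5]), 21.9) (array([628.1, 179.5]), array([ 27.3, 135.4]), 21.9)
[179 190  46  40 921]
(array([ 507.3, -570.9]), array([61.3, 51.5]), 3.67) (array([ 503.6, -557.9]), array([57.5, 48.3]), 3.67)
```

View pics/w3.png

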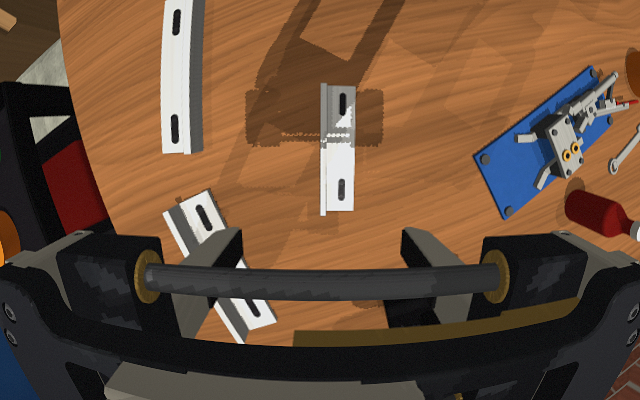

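The wrist view shows the small bracket upright in the middle. Its flange strip is at columns 320–327 from row 83 (front) to 215 (rear), with the leg to its right. The jaws straddle it. Casting those corners gives the grasp.

Run:
```python
from h import *
f=np.load("w3.npz");k=f["k"];m=dict(R=f["R"],t=f["t"],fx=k[0],cx=k[2],cy=k[3])
F=wcast([(323.5,215)],m,.034)[0,:2];G=wcast([(323.5,83)],m,.034)[0,:2];L=wcast([(355,211),(355,85)],m,.008)
print(F,G,np.linalg.norm(G-F),np.degrees(np.arctan2(*(G-F)[::-1])),L)
e=(G-F)/np.linalg.norm(G-F)
t=F+e*.047 ;print("grip point",t)
s=observe();d=np.r_[t,.023]-s["position"];print("tool delta cm",(np.array(s["ee_rot"]).T@d*100).round(2))
```

```text
[ 0.55619646 -0.39921176] [ 0.39718384 -0.34509162] 0.1679702463542511 161.20393137444123 [[ 0.57220279 -0.35830509  0.008     ]
 [ 0.40915117 -0.30512901  0.008     ]]
grip point [ 0.51170291 -0.38406833]
tool delta cm [-0.12  0.34 24.19]
```

Request:
{"op": "servo_tool", "data": {"moves": [[[0,0,0,-0.1,0.3,3.5,100],[0,0,0,0,0,4,100],[0,0,0,0,0,4,100],[0,0,0,0,0,4,100],[0,0,0,0,0,3,100],[0,0,0,0,0,2,100],[0,0,0,0,0,1,100],[0,0,0,0,0,1,100]]]}}

```text
time_s: 7.52
position: [0.5118, -0.3849, 0.0394]
ee_rot: [[-0.944, 0.329, -0.001], [0.329, 0.944, 0.001], [0.002, 0.001, -1.0]]
force: [-0.3, -0.3, 0.2]
width: 0.0927
gripper_force: 0.0
```

Request:
{"op": "servo_tool", "data": {"moves": [[[0,0,0,0,0,0.8,100],[0,0,0,0,0,0.8,100],[0,0,0,0,0,0,100],[0,0,0,0,0,0,100]]]}}

```text
time_s: 7.85
position: [0.5126, -0.3857, 0.0252]
ee_rot: [[-0.945, 0.327, 0.001], [0.327, 0.945, -0.001], [-0.001, -0.0, -1.0]]
force: [-0.9, -0.2, 0.5]
width: 0.0929
gripper_force: 0.0
```

Request:
{"op": "servo_tool", "data": {"moves": [[[0,0,0,0,0,0,0],[0,0,0,0,0,0,0],[0,0,0,0,0,0,0],[0,0,0,0,0,0,0],[0,0,0,0,0,0,0],[0,0,0,0,0,0,0],[0,0,0,0,0,0,0],[0,0,0,0,0,0,0]]]}}

```text
time_s: 8.52
position: [0.5123, -0.3855, 0.0247]
ee_rot: [[-0.945, 0.327, -0.0], [0.327, 0.945, -0.0], [0.0, -0.0, -1.0]]
force: [-0.3, -0.9, 0.3]
width: 0.0442
gripper_force: 0.0
```

Request:
{"op": "servo_tool", "data": {"moves": [[[0,0,0,0,0,0,0],[0,0,0,0,0,0,0],[0,0,0,0,0,0,0],[0,0,0,0,0,-0.5,0],[0,0,0,0,0,-1,0],[0,0,0,0,0,-1.5,0],[0,0,0,0,0,-1.5,0],[0,0,0,0,0,-1.5,0]]]}}

```text
time_s: 9.18
position: [0.5125, -0.3856, 0.0863]
ee_rot: [[-0.945, 0.327, 0.0], [0.327, 0.945, -0.0], [-0.001, -0.0, -1.0]]
force: [1.4, -0.3, -0.1]
width: 0.0007
gripper_force: 0.0
```

The fingers were still closing when I lifted, so they missed the flange. Reopening and repeating with more closing time.

Request:
{"op": "servo_tool", "data": {"moves": [[[0,0,0,0,0,0,100],[0,0,0,0,0,0,100],[0,0,0,0,0,0,100],[0,0,0,0,0,0,100],[0,0,0,0,0,0,100],[0,0,0,0,0,0,100],[0,0,0,0,0,0,100],[0,0,0,0,0,0,100]]]}}

```text
time_s: 9.85
position: [0.5122, -0.3854, 0.0842]
ee_rot: [[-0.945, 0.327, -0.0], [0.327, 0.945, 0.001], [0.001, 0.0, -1.0]]
force: [-0.1, 0.5, -0.0]
width: 0.0491
gripper_force: 0.0
```

Run:
```python
from h import *
f=np.load("scene0.npz");m=camera_model("scene");p,d=get_image("scene");W=pts(d,m);h=cv2.cvtColor(p,cv2.COLOR_BGR2HSV)
g=(h[...,1]<60)&(h[...,2]>120);o=np.zeros_like(g);o[245:310,205:275]=g[245:310,205:275]
Q=W[o];t=Q[(Q[:,2]>.026)&(Q[:,2]<.04)];print(rect(t),len(t),rect(Q[Q[:,2]<.04]))
```

```text
(array([ 509.3, -385.3]), array([  9.4, 100.5]), 71.11) 170 (array([ 480.7, -371.1]), array([ 79.7, 168.9]), 73.54)
```

Request:
{"op": "servo_tool", "data": {"moves": [[[0,0,0,0,0,1.5,60],[0,0,0,0,0,1.5,60],[0,0,0,0,0,1.5,60],[0,0,0,0,0,1.0,60],[0,0,0,0,0,0.6,60],[0,0,0,0,0,0,0],[0,0,0,0,0,0,0],[0,0,0,0,0,0,0]]]}}

```text
time_s: 10.57
position: [0.5128, -0.3859, 0.0245]
ee_rot: [[-0.945, 0.327, 0.001], [0.327, 0.945, -0.001], [-0.001, -0.001, -1.0]]
force: [1.2, -0.4, 0.7]
width: 0.0401
gripper_force: 0.0
```

Request:
{"op": "servo_tool", "data": {"moves": [[[0,0,0,0,0,0,0],[0,0,0,0,0,0,0],[0,0,0,0,0,0,0],[0,0,0,0,0,0,0],[0,0,0,0,0,0,0],[0,0,0,0,0,0,0],[0,0,0,0,0,0,0],[0,0,0,0,0,0,0]]]}}

```text
time_s: 11.23
position: [0.5124, -0.3855, 0.0239]
ee_rot: [[-0.945, 0.327, 0.0], [0.327, 0.945, -0.0], [-0.0, -0.0, -1.0]]
force: [-0.3, 1.5, 3.0]
width: 0.008
gripper_force: 30.0
```

Request:
{"op": "servo_tool", "data": {"moves": [[[0,0,0,0,0,-1,0],[0,0,0,0,0,-2,0],[0,0,0,0,0,-3,0],[0,0,0,-0.6,3.96,-2,0],[0,0,0,-0.6,3.96,0,0],[0,0,0,-0.6,3.96,0,0],[0,0,0,-0.6,3.96,0,0],[0,0,0,-0.6,3.96,0,0]]]}}

```text
time_s: 11.9
position: [0.6043, -0.209, 0.1024]
ee_rot: [[-0.945, 0.327, -0.0], [0.327, 0.945, 0.0], [0.001, 0.0, -1.0]]
force: [0.0, -0.6, -3.9]
width: 0.0077
gripper_force: 30.0
```

Request:
{"op": "servo_tool", "data": {"moves": [[[0,0,0.119,0,0,0,0],[0,0,0.119,0,0,0,0],[0,0,0.119,0,0,0,0],[0,0,0.119,0,0,0,0],[0,0,0.119,0,0,0,0],[0,0,0.119,0,0,0,0],[0,0,0.119,0,0,0,0],[0,0,0.119,0,0,0,0]]]}}

```text
time_s: 12.57
position: [0.6035, -0.2104, 0.102]
ee_rot: [[-0.276, 0.961, -0.001], [0.961, 0.276, 0.0], [0.001, -0.001, -1.0]]
force: [-0.4, -0.1, -4.0]
width: 0.0076
gripper_force: 30.0
```

Request:
{"op": "servo_tool", "data": {"moves": [[[0,0,0,0,0,0,0],[0,0,0,0,0,0,0]]]}}

```text
time_s: 12.73
position: [0.6037, -0.2105, 0.1021]
ee_rot: [[-0.286, 0.958, -0.001], [0.958, 0.286, 0.0], [0.001, -0.001, -1.0]]
force: [-0.3, -0.3, -4.2]
width: 0.0081
gripper_force: 30.0
```

Run:
```python
from h import *
s=observe();m=camera_model("wrist");p,d=get_image("wrist");np.savez("w4.npz",p=p,d=d,R=m["R"],t=m["t"],k=[m["fx"],m["fy"],m["cx"],m["cy"]])
cv2.imwrite("pics/w4.png",cv2.resize(p[:260,180:500],None,fx=2,fy=2))
c=np.array([.5634,.0036]);a=np.radians(106.3)
print(s["time_s"],np.round(s["position"],4),np.round(s["ee_rot"],3).tolist(),"jig",J(s["position"],c,a)*1000,s["width"])
```

```text
12.7333 [ 0.6037 -0.2105  0.1021] [[-0.286, 0.958, -0.001], [0.958, 0.286, 0.0], [0.001, -0.001, -1.0]] jig [-216.80186239   21.40208473] 0.00805963924590641
```

View pics/w4.png

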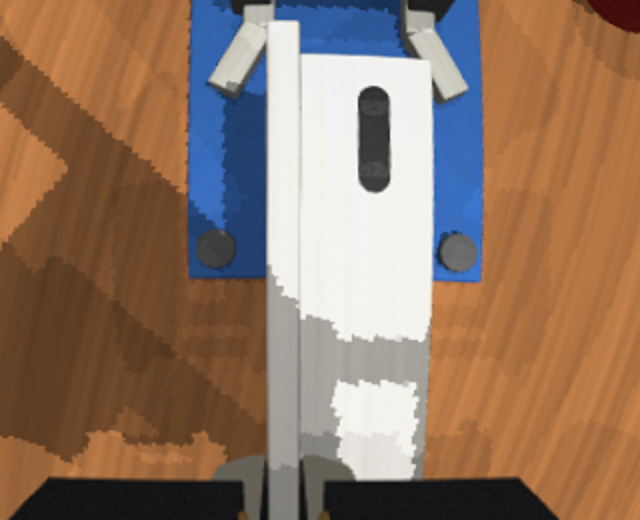

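The crop shows the held bracket aligned with the jig. The plate's rear corners are at crop (189,278) and (481,280). The leg's front edge is at (300,55)–(432,62), and the flange front end is at (268–299,22). The lead-ins sit at (240,50) and (437,60).

Run:
```python
from h import *
f=np.load("w4.npz");p=f["p"];k=f["k"];m=dict(R=f["R"],t=f["t"],fx=k[0],cx=k[2],cy=k[3])
c=np.array([.5634,.0036]);a=np.radians(106.3)
px=lambda L:[(x/2+180,y/2) for x,y in L]
q=lambda L,z:print(np.round(J(wcast(px(L),m,z),c,a)*1000,1).tolist())
hsv=cv2.cvtColor(p,cv2.COLOR_BGR2HSV).astype(int);b=(hsv[...,0]>100)&(hsv[...,0]<125)&(hsv[...,1]>130)
E0=[];E1=[]
for r in range(40,134,4):
    cs=np.nonzero(b[r,260:440])[0]+260
    E0.append((cs.min()-.5,r));E1.append((cs.max()+.5,r))
for E in(E0,E1):
    P=J(wcast(E,m,.01),c,a)*1000;l=np.polyfit(P[:,0],P[:,1],1);print("edge y at -120:",np.polyval(l,-120).round(2),"slope",l[0].round(4),np.std(P[:,1]-np.polyval(l,P[:,0])).round(2))
print("rear corners");q([(189,278),(481,280)],.01)
print("bolts");q([(215,249),(458,252)],.013)
print("leg front");q([(300,55),(432,62)],.086)
print("flange front");q([(268,22),(299,22)],.112)
print("flange at rear visible");q([(268,440),(299,440)],.112)
print("leg outer edge");q([(432,62),(432,300)],.086)
```

```text
edge y at -120: 59.22 slope 0.0037 0.34
edge y at -120: -59.21 slope 0.0009 0.22
rear corners
[[-160.9, 58.9], [-159.8, -60.0]]
bolts
[[-149.4, 48.0], [-148.8, -48.8]]
leg front
[[-94.4, 16.9], [-94.4, -20.3]]
flange front
[[-94.2, 25.2], [-94.2, 17.8]]
flange at rear visible
[[-196.3, 24.8], [-196.3, 17.2]]
leg outer edge
[[-94.4, -20.3], [-163.3, -20.6]]
```

Request:
{"op": "servo_tool", "data": {"moves": [[[0,0,0.005,0,0.22,1,0],[0,0,0,0,0,1.5,0],[0,0,0,0,0,1.5,0],[0,0,0,0,0,1,0],[0,0,0,0,0,1,0],[0,0,0,0,0,0.4,0],[0,0,0,0,0,0.2,0],[0,0,0,0,0,0,0]]]}}

```text
time_s: 13.45
position: [0.6062, -0.21, 0.0359]
ee_rot: [[-0.278, 0.961, -0.0], [0.961, 0.278, 0.0], [0.0, -0.0, -1.0]]
force: [0.0, 0.2, -3.3]
width: 0.0077
gripper_force: 30.0
```

Request:
{"op": "servo_tool", "data": {"moves": [[[0,0,0,0.5,0,0,0],[0,0,0,1,0,0,0],[0,0,0,1,0,0,0],[0,0,0,1,0,0,0],[0,0,0,1,0,0,0],[0,0,0,0.5,0,0,0],[0,0,0,0,0,0,0]]]}}

```text
time_s: 14.03
position: [0.5918, -0.1599, 0.0364]
ee_rot: [[-0.279, 0.96, -0.001], [0.96, 0.279, 0.001], [0.001, -0.0, -1.0]]
force: [0.2, -0.3, -3.5]
width: 0.0078
gripper_force: 30.0
```

Run:
```python
from h import *
s=observe();m=camera_model("wrist");p,d=get_image("wrist");np.savez("w5.npz",p=p,d=d,R=m["R"],t=m["t"],k=[m["fx"],m["fy"],m["cx"],m["cy"]])
cv2.imwrite("pics/w5.png",cv2.resize(p[:260,180:500],None,fx=2,fy=2))
c=np.array([.5634,.0036]);a=np.radians(106.3)
print("jig",J(s["position"],c,a)*1000,s["position"],s["force"],s["width"])
```

```text
jig [-164.92744391   18.69045242] [ 0.59175045 -0.15994402  0.03641071] [ 0.20613713 -0.32307284 -3.49759394] 0.0077598079107254045
```

View pics/w5.png

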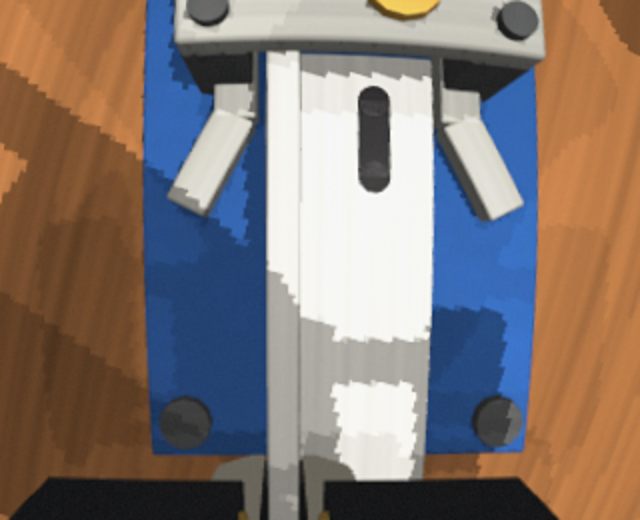

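The bracket's front is in the rails, centred, at the bridge mouth. Continuing in.

Request:
{"op": "servo_tool", "data": {"moves": [[[0,0,0,0.5,0,0.1,0],[0,0,0,1,0,0,0],[0,0,0,1,0,0,0],[0,0,0,1,0,0,0],[0,0,0,1,0,0,0],[0,0,0,0.5,0,0,0],[0,0,0,0,0,0,0]]]}}

```text
time_s: 14.67
position: [0.5778, -0.1121, 0.0352]
ee_rot: [[-0.279, 0.96, -0.001], [0.96, 0.279, 0.001], [0.001, -0.001, -1.0]]
force: [-0.2, 0.4, -3.5]
width: 0.0078
gripper_force: 30.0
```

Request:
{"op": "servo_tool", "data": {"moves": [[[0,0,0,0.5,0,0,0],[0,0,0,1,0,0,0],[0,0,0,1,0,0,0],[0,0,0,0.7,0,0,0],[0,0,0,0.3,0,0,0],[0,0,0,0,0,0,0]]]}}

```text
time_s: 15.17
position: [0.5684, -0.0792, 0.0352]
ee_rot: [[-0.278, 0.96, -0.0], [0.96, 0.278, 0.0], [0.0, -0.0, -1.0]]
force: [-0.5, 0.0, -2.4]
width: 0.0078
gripper_force: 30.0
```

Run:
```python
from h import *
s=observe();c=np.array([.5634,.0036]);a=np.radians(106.3)
print("jig",J(s["position"],c,a)*1000,np.degrees(np.arctan2(s["ee_rot"][1][0],s["ee_rot"][0][0])))
```

```text
jig [-80.82539222  18.4700831 ] 106.16375898175528
```

Request:
{"op": "servo_tool", "data": {"moves": [[[0,0,0,0.3,0,0,0],[0,0,0,0.2,0,0,0],[0,0,0,0.1,0,0,0],[0,0,0,0.1,0,0,0],[0,0,0,0,0,0,0],[0,0,0,0,0,0,0]]]}}

```text
time_s: 15.67
position: [0.5668, -0.0736, 0.0352]
ee_rot: [[-0.277, 0.961, -0.0], [0.961, 0.277, -0.0], [-0.0, -0.0, -1.0]]
force: [0.4, -0.1, -3.1]
width: 0.0078
gripper_force: 30.0
```

Request:
{"op": "servo_tool", "data": {"moves": [[[0,0,0,0.1,0,0,0],[0,0,0,0.1,0,0,0],[0,0,0,0,0,0,0]]]}}

```text
time_s: 15.92
position: [0.5671, -0.0727, 0.0356]
ee_rot: [[-0.278, 0.961, 0.002], [0.961, 0.278, -0.002], [-0.002, 0.001, -1.0]]
force: [1.0, -5.8, -3.5]
width: 0.0078
gripper_force: 30.0
```

Contact with the stop (about 6 N). I'll push a little more, set it down and release.

Request:
{"op": "servo_tool", "data": {"moves": [[[0,0,0,0,0,0.1,0],[0,0,0,0.1,0,0.05,0],[0,0,0,0,0,0,0],[0,0,0,0,0,0,0]]]}}

```text
time_s: 16.25
position: [0.5673, -0.0726, 0.0347]
ee_rot: [[-0.277, 0.961, 0.003], [0.961, 0.277, -0.003], [-0.004, 0.002, -1.0]]
force: [1.2, -8.0, -1.6]
width: 0.0076
gripper_force: 30.0
```

Request:
{"op": "servo_tool", "data": {"moves": [[[0,0,0,0,0,0,25],[0,0,0,0,0,0,25],[0,0,0,0,0,0,25],[0,0,0,0,0,0,25],[0,0,0,0,0,0,25],[0,0,0,0,0,0,25]]]}}

```text
time_s: 16.75
position: [0.5659, -0.0703, 0.0338]
ee_rot: [[-0.278, 0.961, -0.0], [0.961, 0.278, 0.0], [0.0, -0.0, -1.0]]
force: [0.0, 0.2, -0.4]
width: 0.0231
gripper_force: 0.0
```

Request:
{"op": "servo_tool", "data": {"moves": [[[0,0,0,0,0,-1,25],[0,0,0,0,0,-2,25],[0,0,0,0,0,-4,50],[0,0,0,0,0,-4,80],[0,0,0,0,0,-4,100],[0,0,0,0,0,-4,100],[0,0,0,0,0,0,100],[0,0,0,0,0,0,100]]]}}

```text
time_s: 17.42
position: [0.5675, -0.071, 0.2276]
ee_rot: [[-0.277, 0.961, 0.007], [0.961, 0.277, -0.002], [-0.004, 0.006, -1.0]]
force: [-0.1, 0.1, -0.0]
width: 0.0589
gripper_force: 0.0
```

Run:
```python
from h import *
s=observe();m=camera_model("wrist");p,d=get_image("wrist");np.savez("w6.npz",p=p,d=d,R=m["R"],t=m["t"],k=[m["fx"],m["fy"],m["cx"],m["cy"]])
cv2.imwrite("pics/w6.png",cv2.resize(p[50:250,230:430],None,fx=3,fy=3))
c=np.array([.5634,.0036]);a=np.radians(106.3)
print("jig",J(s["position"],c,a)*1000,s["position"],s["width"])
```

```text
jig [-72.77521755  16.97158453] [ 0.56753616 -0.0710134   0.22762502] 0.05885381781565999
```

View pics/w6.png

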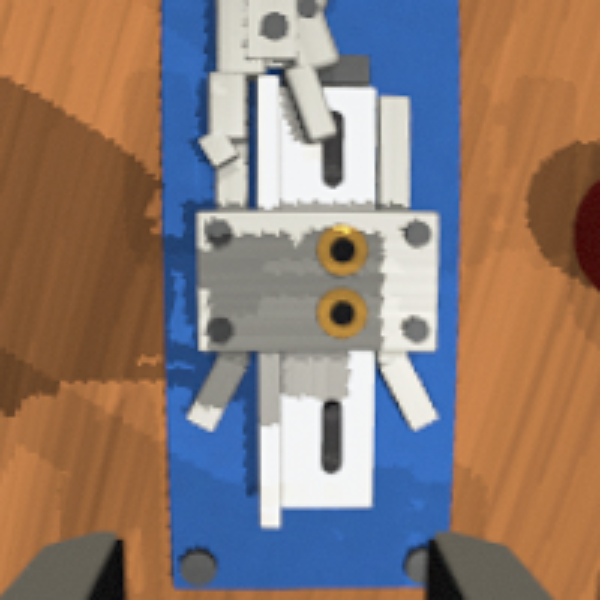

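The bracket is under the bridge, leg front at crop (330,88) against the dark stop (345,72), and the flange (268) lies between the jaws. A quick numeric check of the position follows.

Run:
```python
from h import *
f=np.load("w6.npz");k=f["k"];m=dict(R=f["R"],t=f["t"],fx=k[0],cx=k[2],cy=k[3])
c=np.array([.5634,.0036]);a=np.radians(106.3)
q=lambda n,L,z:print(n,np.round(J(wcast([(x/3+230,y/3+50) for x,y in L],m,z),c,a)*1000,1).tolist())
q("leg front",[(300,88),(375,88)],.018);q("leg rear",[(285,507),(372,507)],.018)
q("flange front",[(258,76),(280,76)],.044);q("flange rear",[(260,527),(281,527)],.044);q("stop top front",[(368,84)],.022)
q("plate rear",[(173,588)],.01)
s=observe();t=np.r_[c+.133*np.array([np.cos(a),np.sin(a)])+.014*np.array([-np.sin(a),np.cos(a)]),.035]
print((np.array(s["ee_rot"]).T@(t-s["position"])*100).round(2),np.degrees(np.arctan2(s["ee_rot"][1][0],s["ee_rot"][0][0])))
```

```text
leg front [[47.8, 4.9], [48.3, -24.2]]
leg rear [[-120.5, 11.1], [-120.8, -24.8]]
flange front [[48.5, 20.9], [48.5, 13.0]]
flange rear [[-120.3, 21.1], [-120.4, 13.1]]
stop top front [[49.2, -21.1]]
plate rear [[-159.7, 59.5]]
[20.53  0.31 18.98] 106.10876842444266
```

The bracket is home (rear at -120.4 mm). Moving over the handles.

Request:
{"op": "servo_tool", "data": {"moves": [[[0,0,0,3,0.6,0,100],[0,0,0,4,0,0,100],[0,0,0,4,0,0,100],[0,0,0,4,0,0,100],[0,0,0,3.5,0,0,100],[0,0,-0.003,2,0,0,100],[0,0,0,0,0,2,100],[0,0,0,0,0,2,100]]]}}

```text
time_s: 18.13
position: [0.5138, 0.1297, 0.1825]
ee_rot: [[-0.283, 0.959, -0.001], [0.959, 0.283, 0.0], [0.0, -0.001, -1.0]]
force: [1.0, -0.3, 0.1]
width: 0.0934
gripper_force: 0.0
```

Request:
{"op": "servo_tool", "data": {"moves": [[[0,0,0,0,0,3,100],[0,0,0,0,0,3,100],[0,0,0,0,0,3,100],[0,0,0,0,0,1,100],[0,0,0,0,0,0,100]]]}}

```text
time_s: 18.55
position: [0.5113, 0.1278, 0.0798]
ee_rot: [[-0.28, 0.96, -0.009], [0.96, 0.28, -0.0], [0.002, -0.009, -1.0]]
force: [-0.7, 0.2, 1.3]
width: 0.0932
gripper_force: 0.0
```

Run:
```python
from h import *
s=observe();c=np.array([.5634,.0036]);a=np.radians(106.3)
print("jig",J(s["position"],c,a)*1000,s["position"],s["width"])
```

```text
jig [133.86223897  15.13945013] [0.5112984  0.12783255 0.07980253] 0.0932167613924475
```

Request:
{"op": "servo_tool", "data": {"moves": [[[0,0,0,0,0.2,0,100],[0,0,0,0,0,0,100],[0,0,0,0,0,0,100]]]}}

```text
time_s: 18.8
position: [0.5183, 0.1286, 0.0855]
ee_rot: [[-0.28, 0.96, 0.003], [0.96, 0.28, 0.0], [-0.001, 0.003, -1.0]]
force: [1.1, -0.4, 0.6]
width: 0.0931
gripper_force: 0.0
```

Request:
{"op": "servo_tool", "data": {"moves": [[[0,0,0,0,0,1.5,100],[0,0,0,0,0,1.5,100],[0,0,0,0,0,1,100],[0,0,0,0,0,0.5,100],[0,0,0,0,0,0,100],[0,0,0,0,0,0,100]]]}}

```text
time_s: 19.3
position: [0.5172, 0.1285, 0.0392]
ee_rot: [[-0.28, 0.96, 0.001], [0.96, 0.28, 0.0], [-0.0, 0.001, -1.0]]
force: [0.1, 0.1, -0.4]
width: 0.093
gripper_force: 0.0
```

Run:
```python
from h import *
s=observe();c=np.array([.5634,.0036]);a=np.radians(106.3)
print("jig",J(s["position"],c,a)*1000,s["position"],s["width"])
```

```text
jig [132.89828063   9.30179485] [0.51717197 0.12854577 0.03924189] 0.09295815194601223
```

Request:
{"op": "servo_tool", "data": {"moves": [[[0,0,0,0,-0.15,0.3,90],[0,0,0,0,-0.2,0,70],[0,0,0,0,-0.1,0,0],[0,0,0,0,0,0,0],[0,0,0,0,0,0,0],[0,0,0,0,0,0,0],[0,0,0,0,0,0,0],[0,0,0,0,0,0,0]]]}}

```text
time_s: 19.97
position: [0.5154, 0.1277, 0.0365]
ee_rot: [[-0.28, 0.96, 0.006], [0.96, 0.28, 0.001], [-0.001, 0.006, -1.0]]
force: [6.3, 2.2, -3.8]
width: 0.0444
gripper_force: 2.9
```

Request:
{"op": "servo_tool", "data": {"moves": [[[0,0,0,0,0,0,0],[0,0,0,0,0,0,0],[0,0,0,0,0,0,0],[0,0,0,0,0,0,0],[0,0,0,0,0,0,0],[0,0,0,0,0,0,0],[0,0,0,0,0,0,0],[0,0,0,0,0,0,0]]]}}

```text
time_s: 20.63
position: [0.5119, 0.127, 0.0361]
ee_rot: [[-0.281, 0.96, -0.001], [0.96, 0.281, -0.001], [-0.0, -0.001, -1.0]]
force: [-3.2, -1.6, 5.9]
width: 0.0372
gripper_force: 30.0
```

Closed to 37 mm with a 30 N grip, which is over centre. Releasing and lifting.

Request:
{"op": "servo_tool", "data": {"moves": [[[0,0,0,0,0,0,80],[0,0,0,0,0,0,80],[0,0,0,0,0,0,80],[0,0,0,0,0,0,80],[0,0,0,0,0,0,80],[0,0,0,0,0,0,80],[0,0,0,0,0,-1,80],[0,0,0,0,0,-2,80]]]}}

```text
time_s: 21.3
position: [0.5106, 0.1272, 0.0645]
ee_rot: [[-0.28, 0.96, -0.005], [0.96, 0.28, -0.0], [0.001, -0.005, -1.0]]
force: [-0.3, 0.1, -0.2]
width: 0.0739
gripper_force: 0.0
```

Request:
{"op": "servo_tool", "data": {"moves": [[[0,0,0,0,0,-3,80],[0,0,0,-3,0,-4,80],[0,0,0,-4,0,-4,80],[0,0,0,-4,0,-4,80],[0,0,0,-4,0,-2,80],[0,0,0,-2,0,0,80],[0,0,0,0,0,0,80],[0,0,0,0,0,0,80]]]}}

```text
time_s: 21.97
position: [0.5521, -0.0091, 0.2073]
ee_rot: [[-0.278, 0.961, 0.001], [0.961, 0.278, 0.0], [0.0, 0.001, -1.0]]
force: [-0.3, 0.4, -0.6]
width: 0.0744
gripper_force: 0.0
```

Run:
```python
from h import *
s=observe();m=camera_model("wrist");p,d=get_image("wrist");np.savez("w7.npz",p=p,d=d,R=m["R"],t=m["t"],k=[m["fx"],m["fy"],m["cx"],m["cy"]])
cv2.imwrite("pics/w7.png",cv2.resize(p[30:230,230:430],None,fx=3,fy=3))
print(s["time_s"],s["position"],s["width"])
```

```text
21.9667 [ 0.55209348 -0.00912732  0.20730143] 0.07443873281847006
```

View pics/w7.png

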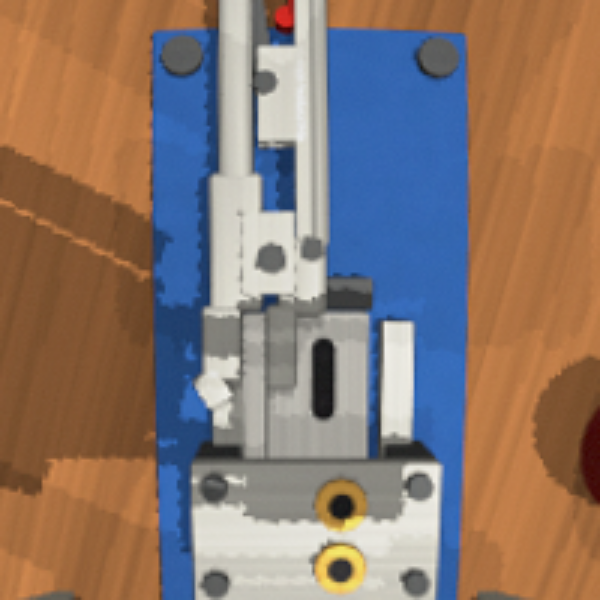

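The crop shows the handles parallel and locked after release. The moving jaw (280,345) presses the flange (255,380) against the fixed jaw, and the bracket's front is at the stop (348,300). Handing in.

```bash
python3 -c "
from station import *
print(close_job())"
```

```text
the job is handed in; nothing more can be done
None
```

The job is handed in: the last picture shows the bracket home against the end stop, the pliers locked on its flange and the arm clear. The jaw grip force was not measured, and I had no verdict back from the judge.

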